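# Raise the inspection microscope over the board

## Task

Push the sliding stage all the way home to its stop, so that the circuit board's big square chip comes under the inspection microscope. Then draw the microscope's column straight up out of its socket, without knocking it, wedging it in the bore or pulling it right out, until the lens stands 90 mm above the chip, still pointing straight down at it; finish holding it still there, since the clamp screw is loose and the column would slide back down. Leave the other things on the bench as they are.

Things in the scene. Friction and masses are not known exactly. Their poses are not given: they have to be found in the camera images.
- stand: Grey steel base plate of the microscope stand, 240 x 280 x 12 mm, fast on the bench. Origin on the bench surface near the plate's centre; x points from the lens to the column (away from the robot at yaw 0), y along the stage's guides, z up. The socket stands at x = +75 mm, y = 0; a loose clamp screw sticks out of it to +y, 46 mm from the column axis, at 88 mm height.
- socket_mouth (a point): Centre of the open top of the column's socket, an upright aluminium tube 36 to 40 mm across on the stand, mouth 105 mm above the bench. The round bore (19.2 mm, so 1.2 mm of play across; smooth) is vertical and 93 mm deep. The camera's weight leans the column by about 0.02 rad in it at the start.
- stage (a joint): Slide of the dark steel stage with the green circuit board on it, along the stand's y, in m. 0 = fully home against the stop (chip under the lens); negative = pulled out towards the stand's -y, down to -0.085. It starts between -0.085 and -0.055. About 2 N moves it and it stays where it is left.
- stage_knob (a point): The stage's upright steel knob, 18 mm across; this point lies on its axis at mid-grip, 44 mm above the bench; the knob's top is 12 mm higher and its foot, on a 24 mm wide, 6 mm thick tongue, 21 mm lower. It moves with the stage; when home it lies 115 mm from the chip towards the stand's -y. Its z is up.
- chip (a point): Centre of the top of the big square chip (24 mm) on the circuit board, 31 mm above the bench. It moves with the stage. Tallest parts on the board reach 51 mm above the bench.
- scope: The microscope, one loose rigid thing of about 0.4 to 0.7 kg: steel column 18 mm across, 212 mm long, with stop collar, clamp block, 12 mm cross arm along its -x and black camera barrel; z runs up the column. Origin at the centre of the column's foot, 15 mm above the bench at the start: 90 mm of column in the bore, collar on the socket's mouth. Let go, it slides down; it can also turn in the bore.
- column_top (a point): Centre of the column's top end, 212 mm above its foot. The column is bare, 18 mm across, for 70 mm below this point: the place to grip it from above. Below that is the clamp block, 36 x 34 mm. The camera barrel's top is 39 mm lower than this point and 115 mm away.
- lens (a point): Centre of the underside of the camera's lens (40 mm across), 115 mm from the column axis along the scope's -x, 56 mm above the column's foot; at the start 40 mm above the chip's height.
- flux_jar: Bystander: small amber jar, 40 mm across, 32 mm high, on the stand's base plate. Origin under its centre.
- parts_dish: Bystander: small steel dish, 60 mm across, 18 mm high, on the stand's base plate. Origin under its centre.
- solder_spool: Bystander: spool of solder, 62 mm across, 54 mm high, standing on the bench. Origin under its centre.
- desolder_pump: Bystander: blue desoldering pump lying on the bench, about 230 mm long. Origin under its middle.
- spray_can: Bystander: spray can, 52 mm across, 165 mm high. Origin under its centre.
- screwdriver: Bystander: red-handled screwdriver lying on the bench, 170 mm long. Origin under its middle.
- tweezers: Bystander: steel tweezers lying on the bench, 130 mm long. Origin under their middle.
- spare_board: Bystander: another circuit board, 130 x 85 mm, lying on a pink foam sheet. Origin under its centre.
There are look-alikes about, which are no part of the job. What is shaped like the scope but blue or purple is not meant.

How it is judged:
On the way:
1. the stage is fully home while the column is still down in its socket (value of joint stage above -0.004 m and height (world z) of scope below 0.022 m), for 0.3 s.
At the end, for the whole second after the job is handed in: The stage is within 5 mm of its home stop; the lens is 82 to 98 mm above the chip and within 10 mm of it sideways; the column is upright (within 0.03 rad), centred on its bore within 4 mm, hanging free of it (under 15 N between column and socket), at rest, and held by the fingers (value of joint stage above -0.005 m and z of lens in the frame of chip between 0.082 and 0.098 m and horizontal distance between lens and chip below 0.01 m and horizontal distance between scope and socket_mouth below 0.004 m and angle between scope's own z axis and vertical below 0.03 rad and contact force between the fingers and scope above 2 N and contact force between scope and stand below 15 N and linear speed of scope below 0.02 m/s); the arm keeps its last pose, push and grip.
It fails at once if the column is pulled out of its socket (less than 20 mm left in the bore) (z of scope in the frame of stand above 0.085 m).
It fails at once if the microscope is knocked, dropped or wedged in its socket (over 60 N between microscope and stand) (contact force between scope and stand above 60 N).
It fails at once if another thing on the bench is moved by more than 30 mm (distance of any of flux_jar, parts_dish, solder_spool, desolder_pump, spray_can, screwdriver, tweezers, spare_board from where it was at the start of the episode above 0.03 m).
It also fails if it takes over 51 s, if anything falls off the work surface, if the arm or the gripper's body presses on something with over 40 N, if the wrist force passes 120 N, or if a joint passes its speed limit or range.

## Robot

A 7-joint arm with a two-finger parallel gripper is mounted at the origin on the work surface. World frame = base frame: x ahead of the robot, y to its left, z up, the work surface at z = 0. Lengths are in m, angles in rad, forces in N, time in s.
With the tool pointing down it reaches from about 0.4 to 0.9 m from the base axis. Payload 5.5 kg.
Tool frame: the origin (TCP) lies midway between the tips of the shut fingers; the grasp point (between the pads) lies 19 mm behind it; z points along the fingers, y is the direction in which the jaws open and shut (so a half turn about z gives the same grasp; the last joint's range is limited). The gripper opens to 85 mm and grips with 20 to 120 N. Pads are 22 mm wide; open, the fingers measure 114 mm over their backs; the gripper's body (76 mm by 85 mm) begins 54 mm behind the grasp point. The pads swing forward as they close: fully open they stand 13 mm farther back than shut.
Start: joints at [-0.855, 0.501, -0.427, 1.55, 0.221, 1.138, -0.21], TCP at [0.284, 0.585, 0.231] pointing down, gripper open.
Joint ranges: [-2.88, 2.88], [-0.31, 2.03], [-1.54, 1.56], [0.2, 2.42], [-1.41, 4.55], [0.19, 2.02], [-2.57, 2.57]. Speed limits (rad/s): [2.57, 2.57, 3.14, 3.14, 3.14, 3.14, 3.14].

## Interface

Orientations are given as a unit quaternion [w, x, y, z].
In Python, from rig import monitor, viewer, ctrl gives the robot as it stands. The module is installed in compiled form; this text tells all that it offers.
- The arm moves only by the tool carry_out, never from a script. Its argument "targets" is text: rows parted by semicolons, each of 5 numbers parted by spaces: the shift along the tool's x, y, z in mm, then the turn about the tool's z in rad, then the opening, from -1 (shut) to 1 (fully open). In form: x y z spin claw; .... A call has 1 to 5 rows; each row shifts and turns the pose as measured when the row begins, along the tool's axes as they then stand; what a row does not reach is not made up. A row lasts 1/10 s, in which the tool goes at most 50 mm and 8.59 degrees, less where a joint would pass 70% of its speed; a pose out of reach is approached as far as the arm can. A call with a gripper value outside its range is refused whole. The fingers move at their own pace and stop on an object; "force" is the grip in N (left out, the last holds). Time passes only in rows, so rows that do not move let the fingers close. It gives the time, the measured TCP pose, the force and the opening at its end, in the units of the state.
- monitor.state(): the state, without advancing time (a new reading comes with each control period).
- viewer.read_camera(name): name is "side" or "top"; returns a dict with "frame" (384x512x3 uint8, red, green, blue), "intrinsics" (3x3 intrinsics, pixels), "rvec" (rotation vector, rad) and "tvec" (3), from world to camera coordinates, as OpenCV has them. Camera axes: x right, y down, z forward; pixel columns grow to the right and rows downward; lengths in m; the calibration is good to about 2 mm. A picture is of the moment at which its call begins. There is no depth.
- ctrl.job_done(): hands the job in, once; it reports no verdict.
The state is a dict: "time": time; "q": joint angles; "dq": joint speeds; "effort": joint torques, N m; "position": TCP position; "eef_rot": TCP orientation; "ft_force": force on the tool from outside, world axes, zero at the start; "wrist_torque": the same for the moment, N m; "width": finger opening in m.
Only numpy, scipy, OpenCV 4.12 (cv2) and the standard library are available. Lean on these libraries where they do the work, as an engineer would, in place of code of your own. Each camera call takes 0.05 s, during which the arm holds its last target. There are 200 camera calls.

## Working session

There is one attempt and no reset: what is moved stays moved. The work goes in short steps, Python scripts to look and compute and a tool call to move; the robot and the scene stay as the last step left them, time stands still between calls to the robot, and variables do not carry over. Pictures are saved under pics/ and viewed, about 8 in all and at most 12, crops included, and the job is handed in when it is done.

Besides the shell and the picture viewer there is one more tool, called after "Call:" by a JSON object that holds its "op" and its "data", one argument or row to a line. carry_out: Moves the arm, as the interface text tells. Its arguments: {"type":"object","properties":{"targets":{"type":"string"},"force":{"type":"number"}},"required":["targets"]}

```bash
mkdir -p pics
cat > h.py <<'E'
import numpy as np, cv2
from rig import monitor, viewer, ctrl
def cam(n):
    c=viewer.read_camera(n); R,_=cv2.Rodrigues(np.array(c["rvec"],float)); t=np.array(c["tvec"],float).ravel(); K=np.array(c["intrinsics"],float)
    return c["frame"],K,R,t
def ray(K,R,t,p):
    d=R.T@(np.linalg.inv(K)@np.array([p[0],p[1],1.])); return -R.T@t,d
def onz(K,R,t,p,z):
    o,d=ray(K,R,t,p); return o+d*(z-o[2])/d[2]
def proj(K,R,t,X):
    x=K@(R@np.array(X,float)+t); return x[:2]/x[2]
def tri(c1,p1,c2,p2):
    o1,d1=ray(*c1,p1);o2,d2=ray(*c2,p2)
    A=np.c_[d1,-d2]; s=np.linalg.lstsq(A,o2-o1,rcond=None)[0]
    a=o1+d1*s[0];b=o2+d2*s[1]; return (a+b)/2,np.linalg.norm(a-b)
def save(n,f,s=1.5): cv2.imwrite("pics/"+n,cv2.resize(f[:,:,::-1],None,fx=s,fy=s,interpolation=cv2.INTER_CUBIC))
E
python3 - <<'E'
from h import *
for n in ("top","side"):
    f,K,R,t=cam(n); save(n+"0.png",f,1.5); print(n,K.tolist(),(-R.T@t).round(3),R.round(3).tolist())
s=monitor.state(); print({k:np.round(v,3).tolist() for k,v in s.items()})
E
```

```text
top [[479.03823022866925, 0.0, 242.37685820136798], [0.0, 479.03823022866925, 192.55601938688386], [0.0, 0.0, 1.0]] [ 0.231 -0.028  1.529] [[0.003, -1.0, -0.008], [-0.989, -0.002, -0.151], [0.151, 0.008, -0.989]]
side [[368.2945597499846, 0.0, 259.4650162980882], [0.0, 368.2945597499846, 190.70550092976433], [0.0, 0.0, 1.0]] [-0.067 -0.794  0.743] [[0.839, -0.543, 0.022], [-0.269, -0.451, -0.851], [0.472, 0.708, -0.525]]
{'time': 0.1, 'q': [-0.855, 0.502, -0.427, 1.551, 0.221, 1.138, -0.21], 'dq': [0.001, -0.002, 0.001, -0.002, 0.001, 0.0, -0.002], 'effort': [-0.011, -57.081, -5.839, -28.175, 0.01, 0.005, -0.0], 'position': [0.284, 0.584, 0.23], 'eef_rot': [-0.0, 0.224, 0.974, -0.001], 'ft_force': [0.144, 0.384, -0.635], 'wrist_torque': [-0.032, 0.041, 0.009], 'width': 0.085}
```

View pics/top0.png

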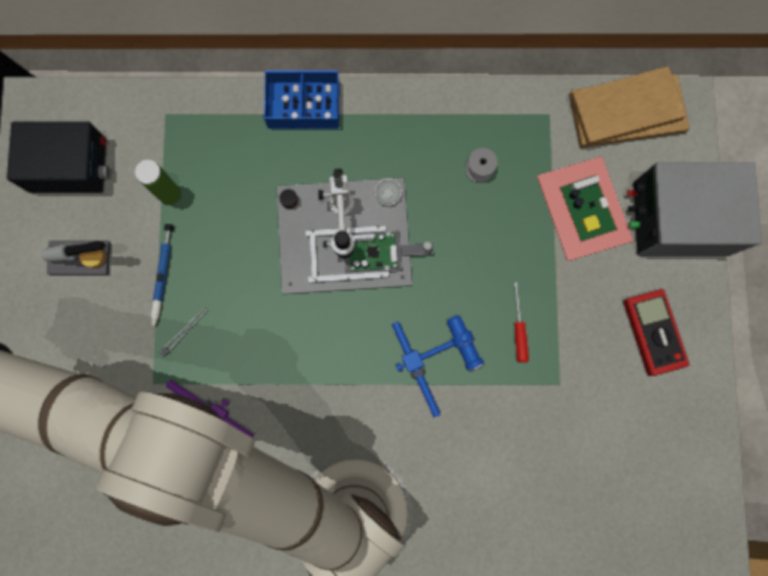

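View pics/side0.png

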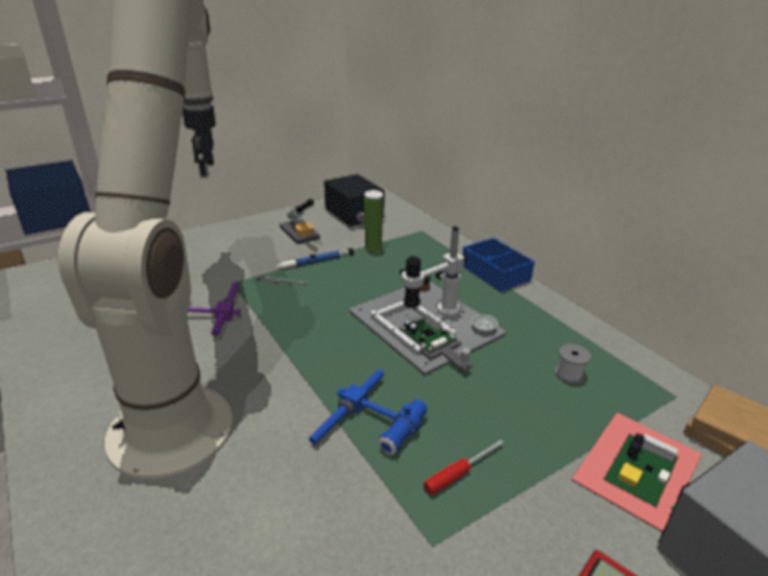

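Top view (×1.5 pixels): the real scope is the grey/black one on the stand, with its column top near (338,172) and barrel near (343,240). The stage knob is near (428,247). Look-alikes:
- a blue scope lying at (435,365)
- a purple one at (210,405)
- the spare board at (590,208), which could be taken for the stage's board

I choose the steel one on the grey plate and will check it in a close crop.

Run:
```python
from h import *
f,K,R,t=cam("top"); g,K2,R2,t2=cam("side")
a=cv2.resize(f[105:205,180:300],None,fx=5,fy=5,interpolation=cv2.INTER_CUBIC)[:, :400+200]
b=cv2.resize(g[145:255,230:340],None,fx=5,fy=5,interpolation=cv2.INTER_CUBIC)
cv2.imwrite("pics/c1.png",a[:,:,::-1]); cv2.imwrite("pics/c2.png",b[:,:,::-1])
```

```text
(no output)
```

View pics/c1.png

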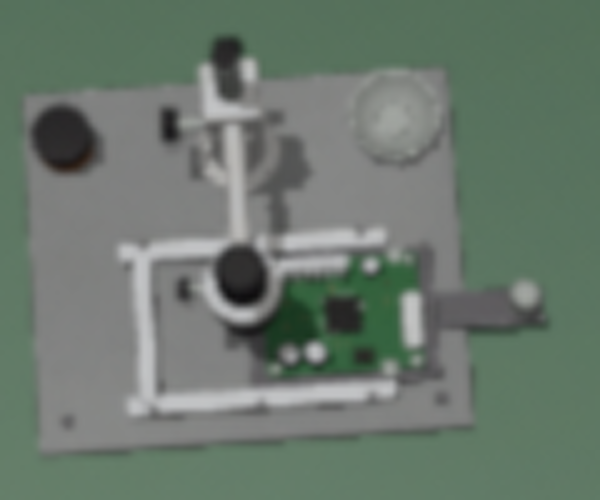

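View pics/c2.png

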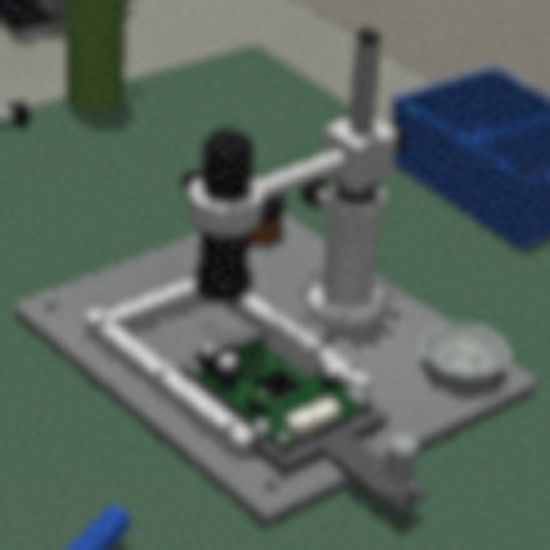

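The crops confirm the choice: a steel column with a dark top, a white clamp block and a black barrel, on the grey plate.
- Top crop: column top (228,50), barrel top (241,268), knob top (526,293), chip (344,314).
- Side crop: column top (369,37), knob top (403,442), chip (280,383).

Run:
```python
from h import *
f,K,R,t=cam("top"); g,K2,R2,t2=cam("side"); A=(K,R,t);B=(K2,R2,t2)
T=lambda p:(p[0]/5+180-.4,p[1]/5+105-.4)
S=lambda p:(p[0]/5+230-.4,p[1]/5+145-.4)
# plate contour by grey mask
hsv=cv2.cvtColor(f,cv2.COLOR_RGB2HSV)
corn=[onz(*A,T(p),.012) for p in [(24,95),(443,70),(472,426),(42,452)]]
c=np.mean(corn,0); print("corners",np.round(corn,4).tolist(),"c",c.round(4))
for i in range(4): print(np.linalg.norm(corn[i]-corn[i-1]).round(4),end=" ")
x=corn[0]+corn[1]-corn[2]-corn[3]; print("yaw",np.arctan2(x[1],x[0]))
y=corn[0]+corn[3]-corn[1]-corn[2]; print("yaw2",np.arctan2(-y[0],y[1]))
yaw=(np.arctan2(x[1],x[0])+np.arctan2(-y[0],y[1]))/2
ex=np.array([np.cos(yaw),np.sin(yaw),0]); ey=np.array([-ex[1],ex[0],0])
for n,pt,ps,z in [("coltop",(228,50),(369,37),.227),("knobtop",(526,293),(403,442),.056),("chip",(344,314),(280,383),.031),("barrel",(241,268),(228,138),.188)]:
    a=onz(*A,T(pt),z);b=onz(*B,S(ps),z);m,e=tri(A,T(pt),B,S(ps)); d=m-c
    print(n,"top",a.round(4),"side",b.round(4),"tri",m.round(4),e.round(4),"standframe",(d@ex).round(4),(d@ey).round(4), "top-only",((a-c)@ex).round(4),((a-c)@ey).round(4))
print("socket",c+.075*ex,"home chip",c-.04*ex, "home knob",c-.04*ex-.115*ey)
```

```text
corners [[0.6903, 0.1749, 0.012], [0.7073, -0.0997, 0.012], [0.471, -0.117, 0.012], [0.4537, 0.1584, 0.012]] c [0.5806 0.0291 0.012 ]
0.2371 0.2752 0.2369 0.276 yaw 0.0714106601991841
yaw2 0.06235013358530525
coltop top [0.6514 0.0315 0.227 ] side [0.6481 0.0291 0.227 ] tri [0.6514 0.032  0.2252] 0.0013 standframe 0.0708 -0.0019 top-only 0.0708 -0.0024
knobtop top [ 0.5486 -0.1489  0.056 ] side [ 0.5498 -0.1492  0.056 ] tri [ 0.549  -0.1493  0.0562] 0.0012 standframe -0.0434 -0.1759 top-only -0.0438 -0.1755
chip top [ 0.5402 -0.0349  0.031 ] side [ 0.5432 -0.036   0.031 ] tri [ 0.5415 -0.0357  0.0312] 0.0031 standframe -0.0433 -0.0621 top-only -0.0446 -0.0612
barrel top [0.5345 0.0248 0.188 ] side [0.5338 0.0218 0.188 ] tri [0.5353 0.0247 0.1861] 0.0009 standframe -0.0455 -0.0014 top-only -0.0463 -0.0012
socket [0.65541685 0.03414778 0.012     ] home chip [0.54067395 0.02646227 0.012     ] home knob [ 0.54835946 -0.08828063  0.012     ]
```

Call:
{"op": "carry_out", "data": {
  "targets": "-30 -30 -15 0.149 -1; -34 -26 -15 0.149 -1; -38 -20 -15 0.149 -1; -40 -14 -15 0.149 -1; -42 -8 -15 0.149 -1",
  "force": 30
}}

```text
time: 0.8
position: [0.3486, 0.3806, 0.3029]
eef_rot: [-0.003, 0.565, 0.825, -0.004]
ft_force: [1.6, 0.3, 0.3]
width: 0.0125
```

```bash
cat >> h.py <<'E'
from scipy.spatial.transform import Rotation as Ro
YAW=.067; C=np.array([.5806,.0291]); ex=np.array([np.cos(YAW),np.sin(YAW)]); ey=np.array([-ex[1],ex[0]])
def go(target):
    s=monitor.state(); p=np.array(s["position"]); q=s["eef_rot"]; r=Ro.from_quat([q[1],q[2],q[3],q[0]]).as_matrix()
    ya=np.arctan2(r[1,1],r[0,1]); d=r.T@(np.array(target)-p)*1000
    sp=(ya-YAW+np.pi/2)%np.pi-np.pi/2
    print("t",round(s["time"],2),"pos",p.round(4),"tooly deg",np.degrees(ya).round(2),"toolz",r[:,2].round(3),"need mm",d.round(1),"spin",sp.round(3),"F",np.round(s["ft_force"],1),"M",np.round(s["wrist_torque"],2),"w",round(s["width"],4),"q",np.round(s["q"],2))
    print("stand frame",((p[:2]-C)@ex).round(4),((p[:2]-C)@ey).round(4))
E
python3 -c "
from h import *
go([*(C-.0435*ex-.225*ey),.30])"
```

```text
t 0.8 pos [0.3486 0.3806 0.3029] tooly deg 21.19 toolz [-0.01  -0.002 -1.   ] need mm [-613.4  -19.3    2.1] spin 0.303 F [1.6 0.3 0.3] M [-0.03 -0.07 -0.  ] w 0.0125 q [-0.64  0.18 -0.27  1.79  0.04  1.18 -0.55]
stand frame -0.2079 0.3663
```

Call:
{"op": "carry_out", "data": {
  "targets": "-46 0 0 0.149 -1; -46 8 0 0.149 -1; -46 14 0 0 -1; -46 14 0 0 -1; -46 14 0 0 -1"
}}

```text
time: 1.3
position: [0.4368, 0.1528, 0.3068]
eef_rot: [-0.002, 0.683, 0.73, 0.001]
ft_force: [1.4, 0.3, -0.7]
width: -0.0004
```

Call:
{"op": "carry_out", "data": {
  "targets": "-46 14 0 0 -1; -46 14 0 0 -1; -46 14 0 0 -1; -46 14 0 0 -1; -46 14 0 0 -1"
}}

```text
time: 1.8
position: [0.5239, -0.0813, 0.3078]
eef_rot: [-0.001, 0.683, 0.731, 0.003]
ft_force: [1.4, 0.3, 0.1]
width: 0.0001
```

```bash
python3 -c "
from h import *
go([*(C-.0435*ex-.225*ey),.30])"
```

```text
t 1.8 pos [ 0.5239 -0.0813  0.3078] tooly deg 3.91 toolz [ 0.004  0.005 -1.   ] need mm [-118.7   20.3    7.3] spin 0.001 F [1.4 0.3 0.1] M [ 0.  -0.1  0. ] w 0.0001 q [-0.06  0.18  0.19  1.78 -0.04  1.18  0.21]
stand frame -0.064 -0.1064
```

Call:
{"op": "carry_out", "data": {
  "targets": "-48 8 0 0 -1; -48 8 0 0 -1; -24 4 20 0 -1; 0 0 45 0 -1; 0 0 45 0 -1"
}}

```text
time: 2.3
position: [0.5592, -0.2164, 0.2027]
eef_rot: [0.01, 0.687, 0.727, 0.006]
ft_force: [0.9, 0.2, -0.2]
width: -0.0001
```

Call:
{"op": "carry_out", "data": {
  "targets": "0 0 45 0 -1; 0 0 45 0 -1; 0 0 35 0 -1; 0 0 20 0 -1; 0 0 0 0 -1"
}}

```text
time: 2.8
position: [0.5578, -0.2164, 0.0462]
eef_rot: [0.006, 0.687, 0.726, 0.004]
ft_force: [-0.8, -0.4, -0.1]
width: 0.0001
```

```bash
python3 -c "
from h import *
go([*(C-.0435*ex-.225*ey),.037])"
```

```text
t 2.8 pos [ 0.5578 -0.2164  0.0462] tooly deg 3.18 toolz [ 0.013 -0.002 -1.   ] need mm [18.4 -4.7  9.1] spin -0.012 F [-0.8 -0.4 -0.1] M [-0.03  0.03 -0.01] w 0.0001 q [ 0.17  0.61  0.21  1.84 -0.19  0.7   0.54]
stand frame -0.0392 -0.2434
```

Call:
{"op": "carry_out", "data": {
  "targets": "15 -4 9 -0.012 -1; 15 0 0 0 -1; 15 0 0 0 -1; 15 0 0 0 -1; 15 0 0 0 -1"
}}

```text
time: 3.3
position: [0.5508, -0.1392, 0.0405]
eef_rot: [0.009, 0.683, 0.73, 0.005]
ft_force: [-0.6, -2.3, -1.6]
width: 0.0001
```

```bash
python3 -c "
from h import *
go([*(C-.0435*ex-.135*ey),.037])"
```

```text
t 3.3 pos [ 0.5508 -0.1392  0.0405] tooly deg 3.79 toolz [ 0.02  -0.005 -1.   ] need mm [31.  -2.6  3.2] spin -0.001 F [-0.6 -2.3 -1.6] M [-0.62  0.05  0.02] w 0.0001 q [ 0.04  0.58  0.21  1.92 -0.19  0.64  0.42]
stand frame -0.041 -0.1659
```

Call:
{"op": "carry_out", "data": {
  "targets": "10 -1 1 0 -1; 8 0 0 0 -1; 5 0 0 0 -1; 3 0 0 0 -1; 3 0 0 0 -1"
}}

```text
time: 3.8
position: [0.5492, -0.1096, 0.0412]
eef_rot: [0.013, 0.683, 0.731, 0.004]
ft_force: [-0.1, -11.2, -4.3]
width: -0.0
```

```bash
python3 -c "
from h import *
go([*(C-.0435*ex-.135*ey),.037])"
```

```text
t 3.8 pos [ 0.5492 -0.1096  0.0412] tooly deg 3.92 toolz [ 0.024 -0.011 -1.   ] need mm [ 1.3 -3.   4.1] spin 0.001 F [ -0.1 -11.2  -4.3] M [-2.21 -0.18  0.01] w -0.0 q [-0.02  0.56  0.21  1.95 -0.18  0.62  0.37]
stand frame -0.0406 -0.1363
```

Call:
{"op": "carry_out", "data": {
  "targets": "4 0 0 0 -1; 3 0 0 0 -1; 0 0 0 0 -1; 0 0 0 0 -1; -5 0 0 0 -1"
}}

```text
time: 4.3
position: [0.5497, -0.114, 0.0413]
eef_rot: [0.016, 0.685, 0.729, 0.003]
ft_force: [-0.0, 0.0, 0.1]
width: -0.0001
```

Call:
{"op": "carry_out", "data": {
  "targets": "-25 0 0 0 -1; -25 0 -10 0 -1; -10 0 -35 0 -1; 0 0 -45 0 0; 0 0 -45 0 1"
}}

```text
time: 4.8
position: [0.5453, -0.1713, 0.1739]
eef_rot: [0.008, 0.684, 0.729, -0.0]
ft_force: [0.9, -0.6, 0.3]
width: 0.0277
```

Run:
```python
from h import *
go([*(C+.0735*ex),.30])
g,K2,R2,t2=cam("side");f,K,R,t=cam("top")
cv2.imwrite("pics/d1.png",cv2.resize(g[145:255,230:340],None,fx=5,fy=5,interpolation=cv2.INTER_CUBIC)[:,:,::-1])
```

```text
t 4.8 pos [ 0.5453 -0.1713  0.1739] tooly deg 3.7 toolz [ 0.011 -0.011 -1.   ] need mm [ 196.5  123.  -127.1] spin -0.003 F [ 0.9 -0.6  0.3] M [ 0.   -0.04  0.03] w 0.0277 q [ 0.04  0.39  0.26  1.84 -0.12  0.91  0.42]
stand frame -0.0486 -0.1976
```

View pics/d1.png

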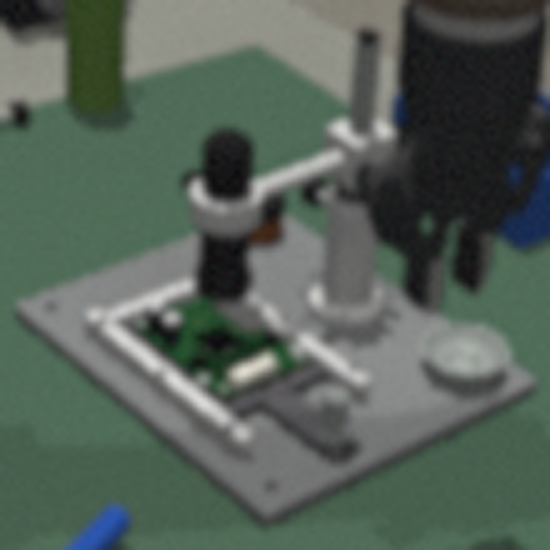

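Call:
{"op": "carry_out", "data": {
  "targets": "0 5 -45 0 1; 0 10 -45 0 1; 25 15 -40 0 1; 38 22 0 0 1; 38 22 0 0 1"
}}

```text
time: 5.4
position: [0.6137, -0.0709, 0.3143]
eef_rot: [0.015, 0.689, 0.725, 0.004]
ft_force: [-0.1, -1.1, -0.4]
width: 0.0854
```

Run:
```python
from h import *
T=C+.0715*ex-.002*ey
go([*T,.29])
g,K,R,t=cam("side");B=(K,R,t)
S=lambda p:(p[0]/5+230-.4,p[1]/5+145-.4)
for n,p,z in [("knob",(328,393),.056),("chip",(213,340),.031)]:
    m=onz(*B,S(p),z)[:2]-C; print(n,(m@ex).round(4),(m@ey).round(4))
# socket/column edges: rows of the side picture
gr=cv2.GaussianBlur(g,(3,3),0).astype(int).sum(2)
for z in (.222,.19,.17,.10,.085,.07,.05):
    p=proj(*B,[*T,z]); r=int(round(p[1])); c=int(round(p[0])); print(z,p.round(1),gr[r,c-10:c+11].tolist())
```

```text
t 5.4 pos [ 0.6137 -0.0709  0.3143] tooly deg 2.94 toolz [ 0.027 -0.014 -1.   ] need mm [101.1  42.9  23.9] spin -0.016 F [-0.1 -1.1 -0.4] M [ 0.03  0.02 -0.01] w 0.0854 q [-0.12  0.33  0.24  1.58 -0.07  1.21  0.18]
stand frame 0.0263 -0.102
knob -0.047 -0.1128
chip -0.0473 0.0007
0.222 [303.7 152.8] [423, 424, 424, 427, 427, 415, 368, 285, 201, 160, 178, 243, 317, 361, 374, 375, 377, 378, 380, 379, 379]
0.19 [302.9 161.6] [319, 346, 377, 402, 417, 416, 384, 315, 256, 233, 241, 275, 336, 395, 423, 426, 421, 414, 404, 389, 371]
0.17 [302.4 167. ] [275, 273, 271, 274, 280, 293, 299, 283, 251, 230, 229, 247, 299, 367, 401, 369, 283, 196, 156, 165, 184]
0.1 [300.7 185. ] [169, 162, 202, 259, 292, 286, 263, 239, 219, 207, 203, 209, 225, 253, 290, 309, 298, 279, 273, 273, 274]
0.085 [300.3 188.8] [320, 299, 283, 273, 271, 271, 274, 280, 287, 293, 293, 296, 298, 296, 293, 286, 279, 276, 276, 276, 274]
0.07 [300.  192.5] [401, 393, 380, 357, 324, 292, 276, 279, 288, 293, 293, 293, 293, 294, 290, 284, 280, 276, 275, 274, 273]
0.05 [299.5 197.3] [399, 400, 399, 398, 386, 352, 308, 287, 292, 302, 306, 305, 302, 299, 294, 284, 276, 273, 274, 275, 275]
```

Call:
{"op": "carry_out", "data": {
  "targets": "20 9 0 -0.016 1; 20 9 0 0 1; 20 9 0 0 1; 20 9 0 0 1; 15 7 0 0 1"
}}

```text
time: 5.95
position: [0.6541, 0.044, 0.313]
eef_rot: [0.013, 0.677, 0.736, 0.008]
ft_force: [-0.4, -0.2, -0.6]
width: 0.0852
```

Run:
```python
from h import *
go([*(C+.0715*ex-.002*ey),.29])
```

```text
t 5.95 pos [0.6541 0.044  0.313 ] tooly deg 4.83 toolz [ 0.029 -0.006 -1.   ] need mm [-11.7  -3.7  23. ] spin 0.017 F [-0.4 -0.2 -0.6] M [ 0.04  0.08 -0.02] w 0.0852 q [-0.25  0.4   0.19  1.48 -0.07  1.24  0.03]
stand frame 0.0743 0.01
```

Call:
{"op": "carry_out", "data": {
  "targets": "0 0 0 0 1; 0 0 0 0 1"
}}

```text
time: 6.15
position: [0.654, 0.0469, 0.3117]
eef_rot: [0.012, 0.675, 0.738, 0.007]
ft_force: [0.6, 0.9, 0.2]
width: 0.0854
```

Run:
```python
from h import *
go([*(C+.0715*ex-.002*ey),.29])
```

```text
t 6.15 pos [0.654  0.0469 0.3117] tooly deg 5.11 toolz [ 0.027 -0.005 -1.   ] need mm [-14.6  -3.8  21.7] spin 0.022 F [0.6 0.9 0.2] M [-0.03  0.02 -0.02] w 0.0854 q [-0.25  0.4   0.19  1.48 -0.07  1.24  0.03]
stand frame 0.0744 0.0128
```

Call:
{"op": "carry_out", "data": {
  "targets": "-10 -2 -45 0.02 1; -4 -1 -45 0 1; 0 0 -10 0 1; 0 0 15 0 1; 0 0 15 0 1"
}}

```text
time: 6.65
position: [0.6489, 0.0244, 0.3844]
eef_rot: [0.013, 0.686, 0.728, 0.006]
ft_force: [0.3, -0.3, -0.8]
width: 0.0854
```

Run:
```python
from h import *
go([*(C+.0715*ex-.002*ey),.29])
```

```text
t 6.65 pos [0.6489 0.0244 0.3844] tooly deg 3.44 toolz [ 0.027 -0.008 -1.   ] need mm [ 8.2  1.1 94.4] spin -0.007 F [ 0.3 -0.3 -0.8] M [ 0.01  0.04 -0.02] w 0.0854 q [-0.23  0.36  0.2   1.39 -0.06  1.38  0.03]
stand frame 0.0679 -0.0093
```

Call:
{"op": "carry_out", "data": {
  "targets": "0 0 10 0 1; 0 0 10 0 1; 0 0 10 0 1; 0 0 10 0 1; 0 0 10 0 1"
}}

```text
time: 7.15
position: [0.6475, 0.0209, 0.3257]
eef_rot: [0.01, 0.687, 0.727, 0.003]
ft_force: [0.2, -0.3, -0.4]
width: 0.0854
```

Run:
```python
from h import *
go([*(C+.0715*ex-.002*ey),.29])
```

```text
t 7.15 pos [0.6475 0.0209 0.3257] tooly deg 3.24 toolz [ 0.02  -0.009 -1.   ] need mm [11.1  4.5 35.7] spin -0.01 F [ 0.2 -0.3 -0.4] M [0.03 0.1  0.03] w 0.0854 q [-0.23  0.38  0.2   1.48 -0.07  1.27  0.04]
stand frame 0.0662 -0.0127
```

Call:
{"op": "carry_out", "data": {
  "targets": "5 -45 0 -0.01 1; 5 -45 0 0 1; 0 0 0 0 1; 0 10 0 0 1; 0 10 0 0 1"
}}

```text
time: 7.65
position: [0.5717, 0.0272, 0.3136]
eef_rot: [0.006, 0.683, 0.731, -0.003]
ft_force: [0.4, 0.4, 0.9]
width: 0.0853
```

Run:
```python
from h import *
go([*(C+.0715*ex-.002*ey),.29])
```

```text
t 7.65 pos [0.5717 0.0272 0.3136] tooly deg 3.92 toolz [ 0.005 -0.012 -1.   ] need mm [-0.5 80.4 24. ] spin 0.001 F [0.4 0.4 0.9] M [ 0.02 -0.02 -0.01] w 0.0853 q [-0.26  0.26  0.19  1.67 -0.04  1.21  0.01]
stand frame -0.009 -0.0013
```

Call:
{"op": "carry_out", "data": {
  "targets": "0 10 0 0 1; 0 10 0 0 1; 0 10 0 0 1; 0 10 0 0 1; 0 10 0 0 1"
}}

```text
time: 8.15
position: [0.6328, 0.0308, 0.3141]
eef_rot: [0.008, 0.683, 0.731, -0.001]
ft_force: [-1.2, -0.1, 0.5]
width: 0.0852
```

Run:
```python
from h import *
go([*(C+.0715*ex-.002*ey),.29])
```

```text
t 8.15 pos [0.6328 0.0308 0.3141] tooly deg 3.9 toolz [ 0.01  -0.013 -1.   ] need mm [ 0.1 19.1 24.3] spin 0.001 F [-1.2 -0.1  0.5] M [ 0.08 -0.03  0.02] w 0.0852 q [-0.25  0.37  0.2   1.52 -0.06  1.25  0.03]
stand frame 0.0522 -0.0018
```

Call:
{"op": "carry_out", "data": {
  "targets": "45 -20 0 0 1; 0 0 0 0 1; -9 8 0 0 1; -9 8 0 0 1; -9 8 0 0 1"
}}

```text
time: 8.65
position: [0.644, 0.0506, 0.3122]
eef_rot: [0.009, 0.682, 0.731, -0.001]
ft_force: [-0.3, -0.6, 1.0]
width: 0.0855
```

Run:
```python
from h import *
go([*(C+.0715*ex-.002*ey),.26])
```

```text
t 8.65 pos [0.644  0.0506 0.3122] tooly deg 4.01 toolz [ 0.012 -0.013 -1.   ] need mm [-18.5   6.1  52.5] spin 0.003 F [-0.3 -0.6  1. ] M [-0.01  0.01 -0.  ] w 0.0855 q [-0.27  0.39  0.19  1.49 -0.06  1.25 -0.  ]
stand frame 0.0647 0.0172
```

Call:
{"op": "carry_out", "data": {
  "targets": "-6 2 10 0.003 1; -6 2 10 0 1; -4 1 10 0 1; -2 1 10 0 1; 0 0 5 0 1"
}}

```text
time: 9.15
position: [0.6543, 0.0241, 0.2628]
eef_rot: [0.01, 0.686, 0.727, -0.002]
ft_force: [-0.3, 0.3, -0.2]
width: 0.0852
```

Run:
```python
from h import *
go([*(C+.0715*ex-.002*ey),.178])
```

```text
t 9.15 pos [0.6543 0.0241 0.2628] tooly deg 3.34 toolz [ 0.012 -0.016 -1.   ] need mm [ 9.3 -2.7 84.6] spin -0.009 F [-0.3  0.3 -0.2] M [-0.    0.05 -0.02] w 0.0852 q [-0.23  0.45  0.2   1.53 -0.07  1.16  0.04]
stand frame 0.0732 -0.0099
```

Call:
{"op": "carry_out", "data": {
  "targets": "4 -1 0 -0.009 1; 3 -1 5 0 1; 1 0 8 0 1; 0 0 8 0 1; 0 0 5 0 1"
}}

```text
time: 9.65
position: [0.6513, 0.0347, 0.2348]
eef_rot: [0.009, 0.682, 0.732, -0.001]
ft_force: [0.0, -0.2, -0.5]
width: 0.0854
```

Run:
```python
from h import *
go([*(C+.0715*ex-.002*ey),.178])
g,K,R,t=cam("side");f,*_=cam("top")
a=cv2.resize(g[125:215,255:345],None,fx=5,fy=5,interpolation=cv2.INTER_CUBIC)
b=cv2.resize(f[95:185,195:255],None,fx=5,fy=5,interpolation=cv2.INTER_CUBIC)
cv2.imwrite("pics/e1.png",np.hstack([a,b])[:,:,::-1])
```

```text
t 9.65 pos [0.6513 0.0347 0.2348] tooly deg 4.07 toolz [ 0.012 -0.014 -1.   ] need mm [-2.  -0.1 56.8] spin 0.004 F [ 0.  -0.2 -0.5] M [ 0.01 -0.   -0.01] w 0.0854 q [-0.24  0.46  0.19  1.57 -0.08  1.11  0.03]
stand frame 0.0709 0.0009
```

View pics/e1.png

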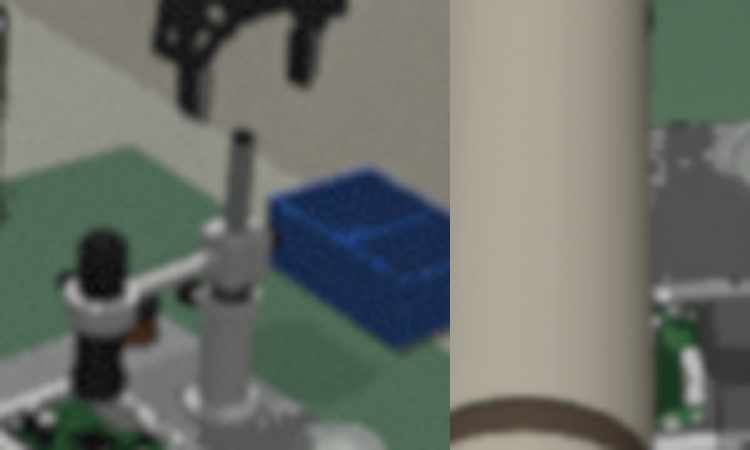

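Side crop: the open fingertips at about (195,105) and (300,80) straddle the column top at (243,135). The top view is blocked by the arm. Next is a slow descent.

Call:
{"op": "carry_out", "data": {
  "targets": "-1 0 12 0.004 1; -1 0 12 0 1; 0 0 12 0 1; 0 0 10 0 1; 0 0 4 0 1"
}}

```text
time: 10.25
position: [0.6522, 0.0309, 0.1806]
eef_rot: [0.009, 0.684, 0.73, -0.001]
ft_force: [0.3, 0.4, 0.4]
width: 0.0858
```

Run:
```python
from h import *
go([*(C+.0715*ex-.002*ey),.178])
```

```text
t 10.25 pos [0.6522 0.0309 0.1806] tooly deg 3.76 toolz [ 0.012 -0.015 -1.   ] need mm [ 1.  -0.   2.6] spin -0.001 F [0.3 0.4 0.4] M [0.05 0.08 0.02] w 0.0858 q [-0.23  0.52  0.18  1.62 -0.09  1.01  0.04]
stand frame 0.0715 -0.003
```

Call:
{"op": "carry_out", "data": {
  "targets": "0 0 0 0 -0.4; 0 0 0 0 -0.4; 0 0 0 0 -0.4; 0 0 0 0 -0.4; 0 0 0 0 -0.4",
  "force": 20
}}

```text
time: 10.75
position: [0.6524, 0.0309, 0.1805]
eef_rot: [0.009, 0.684, 0.73, -0.001]
ft_force: [0.1, -0.3, -0.1]
width: 0.0255
```

Run:
```python
from h import *
go([*(C+.0715*ex-.002*ey),.178])
g,K,R,t=cam("side")
cv2.imwrite("pics/e2.png",cv2.resize(g[125:185,270:340],None,fx=8,fy=8,interpolation=cv2.INTER_CUBIC)[:,:,::-1])
```

```text
t 10.75 pos [0.6524 0.0309 0.1805] tooly deg 3.76 toolz [ 0.012 -0.015 -1.   ] need mm [ 1.  -0.3  2.5] spin -0.001 F [ 0.1 -0.3 -0.1] M [ 0.07  0.01 -0.  ] w 0.0255 q [-0.23  0.52  0.18  1.62 -0.09  1.01  0.04]
stand frame 0.0718 -0.003
```

View pics/e2.png

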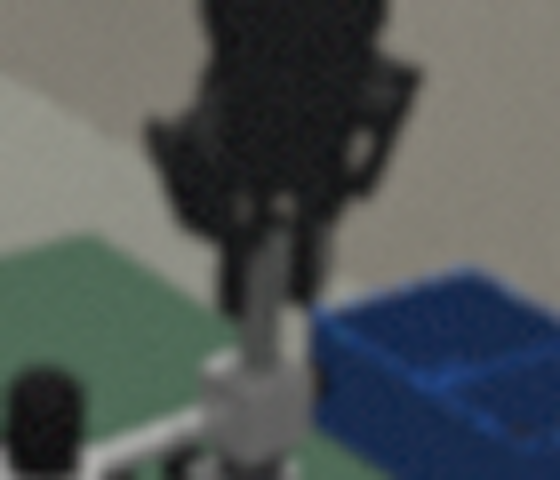

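Crop: the column at (268,260) is between the pads, at (235,280) and (310,270), with no contact force yet. I'll close with a gentle grip.

Call:
{"op": "carry_out", "data": {
  "targets": "0 0 0 0 -0.5; 0 0 0 0 -0.6; 0 0 0 0 -0.7; 0 0 0 0 -0.8; 0 0 0 0 -0.8",
  "force": 20
}}

```text
time: 11.3
position: [0.6513, 0.0308, 0.1807]
eef_rot: [0.009, 0.684, 0.73, -0.002]
ft_force: [-1.1, 0.1, 0.4]
width: 0.0175
```

Run:
```python
from h import *
go([*(C+.0715*ex-.002*ey),.178])
```

```text
t 11.3 pos [0.6513 0.0308 0.1807] tooly deg 3.75 toolz [ 0.01  -0.015 -1.   ] need mm [1.1 0.8 2.7] spin -0.002 F [-1.1  0.1  0.4] M [-0.    0.38 -0.01] w 0.0175 q [-0.23  0.52  0.18  1.62 -0.09  1.01  0.04]
stand frame 0.0707 -0.0031
```

Call:
{"op": "carry_out", "data": {
  "targets": "0 0 0 0 -1; 0 0 0 0 -1; 0 0 -2 0 -1; 0 0 -3 0 -1; 0 0 -3 0 -1",
  "force": 60
}}

```text
time: 11.8
position: [0.6498, 0.0309, 0.186]
eef_rot: [0.007, 0.684, 0.73, -0.003]
ft_force: [1.3, 0.3, -7.1]
width: 0.0167
```

Run:
```python
from h import *
go([*(C+.0715*ex-.002*ey),.231])
```

```text
t 11.8 pos [0.6498 0.0309 0.186 ] tooly deg 3.76 toolz [ 0.006 -0.015 -1.   ] need mm [  0.1   2.5 -45. ] spin -0.001 F [ 1.3  0.3 -7.1] M [ 0.07 -0.48 -0.03] w 0.0167 q [-0.23  0.51  0.18  1.61 -0.09  1.02  0.04]
stand frame 0.0692 -0.0028
```

Call:
{"op": "carry_out", "data": {
  "targets": "0 0.3 -5 0 -1; 0 0.3 -5 0 -1; 0 0.3 -5 0 -1; 0 0 -3 0 -1; 0 0 0 0 -1"
}}

```text
time: 12.3
position: [0.6507, 0.0313, 0.2054]
eef_rot: [0.008, 0.684, 0.73, -0.004]
ft_force: [0.5, -0.2, -5.2]
width: 0.0168
```

Run:
```python
from h import *
go([*(C+.0715*ex-.002*ey),.231])
```

```text
t 12.3 pos [0.6507 0.0313 0.2054] tooly deg 3.76 toolz [ 0.006 -0.015 -1.   ] need mm [  0.1   1.5 -25.6] spin -0.001 F [ 0.5 -0.2 -5.2] M [-0.07 -0.12 -0.  ] w 0.0168 q [-0.23  0.49  0.19  1.59 -0.08  1.06  0.04]
stand frame 0.0701 -0.0025
```

Call:
{"op": "carry_out", "data": {
  "targets": "0 0.2 -5 0 -1; 0 0.2 -5 0 -1; 0 0.2 -5 0 -1; 0 0 -5 0 -1; 0 0 -3 0 -1"
}}

```text
time: 12.8
position: [0.6507, 0.0315, 0.2299]
eef_rot: [0.007, 0.684, 0.73, -0.004]
ft_force: [-0.4, 0.3, -6.7]
width: 0.0167
```

Run:
```python
from h import *
go([*(C+.0715*ex-.002*ey),.231])
```

```text
t 12.8 pos [0.6507 0.0315 0.2299] tooly deg 3.75 toolz [ 0.005 -0.016 -1.   ] need mm [ 0.3  1.4 -1.1] spin -0.002 F [-0.4  0.3 -6.7] M [-0.06 -0.13  0.03] w 0.0167 q [-0.24  0.47  0.19  1.57 -0.08  1.11  0.03]
stand frame 0.0701 -0.0023
```

Within about 1 mm of the planned height. I'll let it settle and check from both cameras.

Call:
{"op": "carry_out", "data": {
  "targets": "0 0 0 0 -1; 0 0 0 0 -1; 0 0 0 0 -1"
}}

```text
time: 13.1
position: [0.6508, 0.0313, 0.2305]
eef_rot: [0.007, 0.684, 0.73, -0.004]
ft_force: [-0.6, -0.7, -5.7]
width: 0.0166
```

Run:
```python
from h import *
go([*(C+.0715*ex-.002*ey),.231])
g,K,R,t=cam("side");f,K1,R1,t1=cam("top")
a=cv2.resize(g[125:235,240:350],None,fx=5,fy=5,interpolation=cv2.INTER_CUBIC)
cv2.imwrite("pics/f1.png",a[:,:,::-1])
L=C-.044*ex-.0015*ey
for z in (.121,.238,.031): print(z,((proj(K,R,t,[*L,z])-[240,125]+.4)*5).round(0), proj(K1,R1,t1,[*L,z]).round(1))
print("coll",((proj(K,R,t,[*(C+.0715*ex-.002*ey),.155])-[240,125]+.4)*5).round(0),"mouth",((proj(K,R,t,[*(C+.0715*ex-.002*ey),.105])-[240,125]+.4)*5).round(0))
```

```text
t 13.1 pos [0.6508 0.0313 0.2305] tooly deg 3.74 toolz [ 0.006 -0.016 -1.   ] need mm [ 0.5  1.3 -0.5] spin -0.002 F [-0.6 -0.7 -5.7] M [ 0.02 -0.25  0.01] w 0.0166 q [-0.24  0.47  0.19  1.57 -0.08  1.11  0.03]
stand frame 0.0702 -0.0025
0.121 [175. 326.] [228.7 162.4]
0.238 [183. 163.] [227.2 153.4]
0.031 [169. 440.] [229.7 168.4]
coll [312. 232.] mouth [306. 296.]
```

View pics/f1.png

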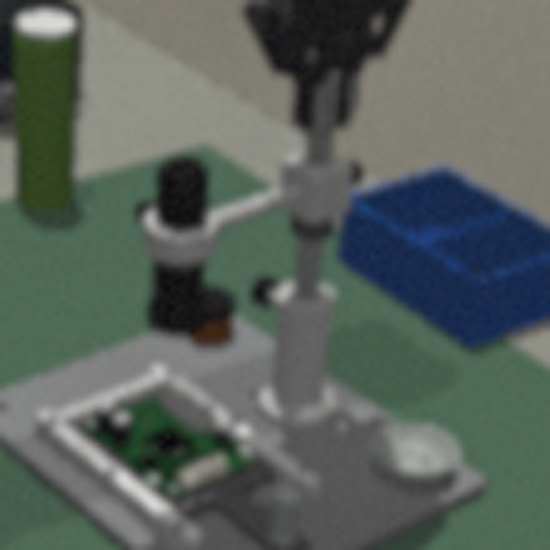

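Side crop: barrel top at (183,165) against (183,163) predicted, lens at about (175,326) against (175,326), chip at (168,441) directly below, and the stage still home. I'm handing it in.

```bash
python3 -c "
from h import *
print(ctrl.job_done())"
```

```text
the job is handed in; nothing more can be done
None
```

The job is handed in at about 13 s of the 51 s allowed, with the microscope held 90 mm above the chip. Handing in gave no verdict.

**Stage:** I pushed the stage home with the shut fingers until the force rose to 11 N at the stop. The column was still seated at that point. The picture afterwards put the knob about 113 mm from the stand's centre line, against 115 mm expected.

**Column:** I then gripped the bare column at 60 N, with the jaws along the stand's x, and drew it up 49.8 mm.

**Last checks:**
- **Lens position:** the lens and barrel appeared within about 2 crop pixels (roughly 1–2 mm) of the pose predicted for 90 mm above the chip, with the chip directly below.
- **Force:** the wrist showed about 6 N, which is the microscope's weight, and under 1 N sideways, so the column is hanging free in its bore.
- **Bystanders:** the spray can, flux jar and dish looked undisturbed in the last crop. I did not measure any of the bystanders.

**What disagreed:**
- The tool leans about 0.016 rad sideways and 0.006 rad along the stand. That drift built up from the relative moves and I could only partly undo it. I did not measure the column's own tilt separately, but the tool's lean is within the 0.03 rad limit.
- The camera points for the chip and knob came out about 4 mm off the nominal stand x. I took this to be an offset of the stand's origin from the plate's centre.

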